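# Set out the slate plate over the riser's edge

### The arm

A 6-joint arm with a two-finger parallel gripper is mounted at the origin on the work surface. World frame = base frame: x ahead of the robot, y to its left, z up, the work surface at z = 0. Lengths are in mm, angles in rad, forces in N, time in s.
With the tool pointing down it reaches from about 350 to 875 mm from the base axis. Payload 4.2 kg.
Tool frame: the origin (TCP) lies at the very end of the fingers, on their centre line; the grasp point (between the pads) lies 19 mm behind it; z points along the fingers, y is the direction in which the jaws open and shut (so a half turn about z gives the same grasp; the last joint's range is limited). The gripper opens to 85 mm and grips with 20 to 120 N. Pads are 22 mm wide; open, the fingers measure 114 mm over their backs; the gripper's body (76 mm by 85 mm) begins 54 mm behind the grasp point. The pads swing forward as they close: fully open they stand 13 mm farther back than shut.
Start: joints at [-0.935, 0.385, 0.008, 0, -1.194, -0.259], TCP at [229.98, -581.127, 231.312] pointing down, gripper open.
Joint ranges: [-3.14, 3.14], [-1.21, 2.06], [-1.07, 1.41], [-3.16, 2.05], [-2.99, -0.16], [-3.1, 3.1]. Speed limits (rad/s): [2.79, 2.79, 3.14, 3.14, 3.14, 3.14].

### API

Orientations are given as a unit quaternion [x, y, z, w].
In Python, from bench import arm, optics, job gives the robot as it stands.
- The arm moves only by the tool send_rows, never from a script. Its argument "steps" is a list that holds one entry, the list of rows, each a list of 5 numbers: the shift along the tool's x, y, z in cm, then the turn about the tool's z in rad, then the opening, from 0 (shut) to 1 (fully open). A call has 1 to 10 rows; each row shifts and turns the pose as measured when the row begins, along the tool's axes as they then stand; what a row does not reach is not made up. A row lasts 1/12 s, in which the tool goes at most 41.7 mm and 7.16 degrees, less where a joint would pass 70% of its speed; a pose out of reach is approached as far as the arm can. A call with a gripper value outside its range is refused whole. The fingers move at their own pace and stop on an object; the grip force is fixed at half the most. Time passes only in rows, so rows that do not move let the fingers close. It gives the time, the measured TCP pose, the force and the opening at its end, in the units of the state.
- arm.read_state(): the state, without advancing time (a new reading comes with each control period).
- optics.get_image(name): name is "scene" or "top"; returns (picture, depth): 480x640x3 uint8, blue, green, red; 480x640 float32, mm along the optical axis (not along the pixel's ray), 0 where there is no reading.
- optics.get_calibration(name): a dict with "K" (3x3 intrinsics, pixels), "rvec" (rotation vector, rad) and "tvec" (3), from world to camera coordinates, as OpenCV has them. Camera axes: x right, y down, z forward; pixel columns grow to the right and rows downward; lengths in mm; the calibration is good to about 2 mm. A picture is of the moment at which its call begins. get_calibration takes no time and is no camera call.
- job.job_done(): hands the job in, once; it reports no verdict.
The state is a dict: "clock": time; "joints": joint angles; "joint_vel": joint speeds; "joint_efforts": joint torques, N m; "position": TCP position; "ee_rot": TCP orientation; "contact_force": force on the tool from outside, world axes, zero at the start; "wrist_torque": the same for the moment, N m; "gripper_width": finger opening in mm.
Only numpy, scipy, OpenCV 4.12 (cv2) and the standard library are available. Lean on these libraries where they do the work, as an engineer would, in place of code of your own. Each camera call takes 0.05 s, during which the arm holds its last target. There are 200 camera calls.

### The job

On the low display riser in the middle of the shop counter, push the rectangular slate plate with the fingertips, away from the robot, until it sticks out 3 cm over the riser's far long edge (the customers' side), square to that edge, so that a customer can get a thumb under it. Only slide it: it must not be lifted or tipped, and must not hang over the riser's short ends. Leave the round agate slice, the crystal point, the bowl and the rough rock where they are.

Things in the scene. Friction and masses are not known exactly. Their poses are not given: they have to be found in the camera images.
- riser: Fixed display riser, a plain grey slab 240 mm (its x) by 400 mm (its y) by 50 mm high, standing on the counter. Origin at the centre of its underside; its flat top is 50 mm above that. Its +x axis points away from the robot, towards the customers (turned up to 0.35 rad either way): the far long edge is 120 mm along +x from the origin, the short ends 200 mm along +y and -y.
- slate: Loose dark rectangular slate plate, 100 mm (its x) by 130 mm (its y) by 10 mm thick, about 0.2 to 0.5 kg, lying flat on the riser on its left or right half, its +x axis within 0.3 rad of the riser's +x. Origin at the centre of its underside. It slides with friction and turns when pushed off-centre.
- slate_front (a point): Middle of the slate plate's far 130 mm side, on its top face: 50 mm along the plate's +x from its origin, 10 mm above its underside. This is the side that is to stick out over the riser's far edge.
- agate: Loose round polished agate slice, 90 mm across, 10 mm thick, lying flat on the other half of the riser. Origin at the centre of its underside. Leave alone.
- crystal: Loose six-sided crystal point standing upright on the riser near the middle of its near side, 32 mm across, 58 mm tall. Origin at the centre of its underside. Leave alone.
- bowl: Wooden bowl of tumbled stones, 120 mm across, 45 mm high, on the counter to the left (+y) of the riser. Origin at the centre of its underside. Leave alone.
- rock: Rough banded rock, about 220 by 100 mm and 140 mm high, on the counter to the right (-y) of the riser. Origin at the centre of its underside. Leave alone.
There are look-alikes about, which are no part of the job. Leave any green or red look-alike of the slate alone.

How it is judged:
By the outcome, as a careful person would: the job done as asked, in the order asked, and still so for the second after the job is handed in, with the robot touching nothing.
It also fails if it takes over 38 s, if anything falls off the work surface, if the arm or the gripper's body presses on something with over 40 N, if the wrist force passes 120 N, or if a joint passes its speed limit or range.

## Working session

There is one attempt and no reset: what is moved stays moved. The work goes in short steps, Python scripts to look and compute and a tool call to move; the robot and the scene stay as the last step left them, time stands still between calls to the robot, and variables do not carry over. Pictures are saved under pics/ and viewed, about 8 in all and at most 12, crops included, and the job is handed in when it is done.

Besides the shell and the picture viewer there is one more tool, called after "Emit:" by a JSON object that holds its "api" and its "payload", one argument or row to a line. send_rows: Moves the arm, as the interface text tells. Its arguments: {"type":"object","properties":{"steps":{"type":"array","items":{"type":"array","items":{"type":"array","items":{"type":"number"}}}}},"required":["steps"]}

```bash
mkdir -p pics
cat > h.py <<'E'
from bench import arm, optics, job
import numpy as np, cv2
def cal(n):
    c=optics.get_calibration(n);return np.array(c["K"]),cv2.Rodrigues(np.array(c["rvec"],float))[0],np.array(c["tvec"],float).ravel()
def ray(n,uv,z):
    K,R,t=cal(n);uv=np.atleast_2d(uv).astype(float)
    d=np.c_[uv,np.ones(len(uv))]@np.linalg.inv(K).T@R;o=-R.T@t
    return o+d*((z-o[2])/d[:,2])[:,None]
def proj(n,P):
    K,R,t=cal(n);p=(np.atleast_2d(P)@R.T+t)@K.T;return p[:,:2]/p[:,2:]
E
python3 - <<'E'
from h import *
for n in("scene","top"):
    im,d=optics.get_image(n);cv2.imwrite(f"pics/{n}0.png",im);np.save(f"{n}0.npy",d)
    K,R,t=cal(n);print(n,(-R.T@t).round(),K[0,0],(d>0).mean())
s=arm.read_state();print(s["position"],s["ee_rot"],s["clock"])
E
```

```text
scene [1378.  884.  927.] 560.4825124594843 0.9895475260416666
top [ 436.   11. 1312.] 451.3623451114907 0.9960123697916666
[ 229.79207888 -580.67140773  230.34383163] [-1.87203621e-01  9.82320661e-01  9.36124526e-04 -2.17387352e-04] 0.1
```

View pics/top0.png

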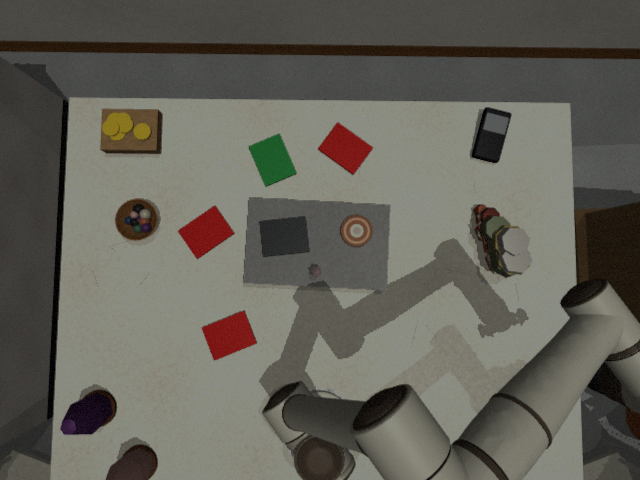

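View pics/scene0.png

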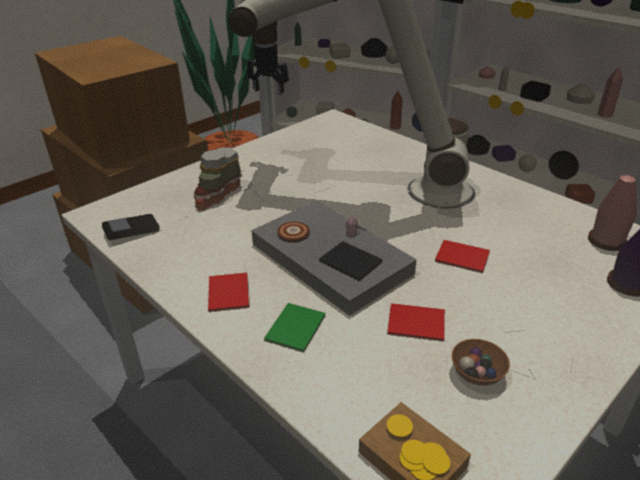

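The top view shows the riser (about 248,198 to 387,290) with the slate on its left half at (285,237), the agate at (356,231) and the crystal at (315,270). The scene view agrees, and nothing blocks the near side of the slate.

```bash
cat >> h.py <<'E'
def height(n,d):
    K,R,t=cal(n);v,u=np.mgrid[:480,:640]
    c=np.stack([(u-K[0,2])/K[0,0]*d,(v-K[1,2])/K[1,1]*d,d],-1)
    return (c-t)@R
def rect(n,m,z):
    m=cv2.morphologyEx(m.astype(np.uint8),cv2.MORPH_OPEN,np.ones((3,3)))
    c=max(cv2.findContours(m,cv2.RETR_EXTERNAL,cv2.CHAIN_APPROX_NONE)[0],key=cv2.contourArea)
    P=ray(n,c[:,0],z)[:,:2];(cx,cy),(w,h),a=cv2.minAreaRect(P.astype(np.float32))
    if w>h: w,h,a=h,w,a-90   # w short along x
    a=(a+90)%180-90
    return np.array([cx,cy]),w,h,np.radians(a)
def measure(im=None,d=None):
    if im is None: im,d=optics.get_image("top")
    P=height("top",d);g=im.max(2);X,Y,Z=P[...,0],P[...,1],P[...,2]
    box=np.zeros(g.shape,bool);box[170:320,225:410]=1
    R=rect("top",box&(Z>30)&(Z<75),50)
    S=rect("top",box&(g<62)&(Z>40)&(Z<75),60)
    return R,S,P
E
python3 - <<'E'
from h import *
im=cv2.imread("pics/top0.png");d=np.load("top0.npy")
for y,x in((237,285),(215,270),(270,285),(245,340)):print(im[y,x])
R,S,P=measure(im,d);print(R,S)
print(P[237,285],P[270,270],P[231,356],P[270,315],P[400,150],P[145,150])
E
```

```text
[42 42 41]
[78 82 81]
[83 86 85]
[87 89 89]
(array([516.51043701,   9.59672546]), 239.6514892578125, 399.3271179199219, np.float64(-0.04569997746381423)) (array([534.70495605, 101.76615143]), 102.0592041015625, 131.2056427001953, np.float64(0.11862014939646358))
[531.5878794   98.69610355  60.47992038] [439.85813258 139.95326201  49.98702801] [549.80647491 -98.55397994  62.18383947] [440.59134678  14.48162537 101.18663409] [ 69.92105255 479.39103432  -3.19301519] [793.72921777 489.25729999  40.61754726]
```

Run:
```python
from h import *
im=cv2.imread("pics/top0.png")
cv2.imwrite("pics/crop1.png",cv2.resize(im[185:305,230:400],None,fx=4.5,fy=4.5,interpolation=cv2.INTER_CUBIC))
```

```text
(no output)
```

View pics/crop1.png

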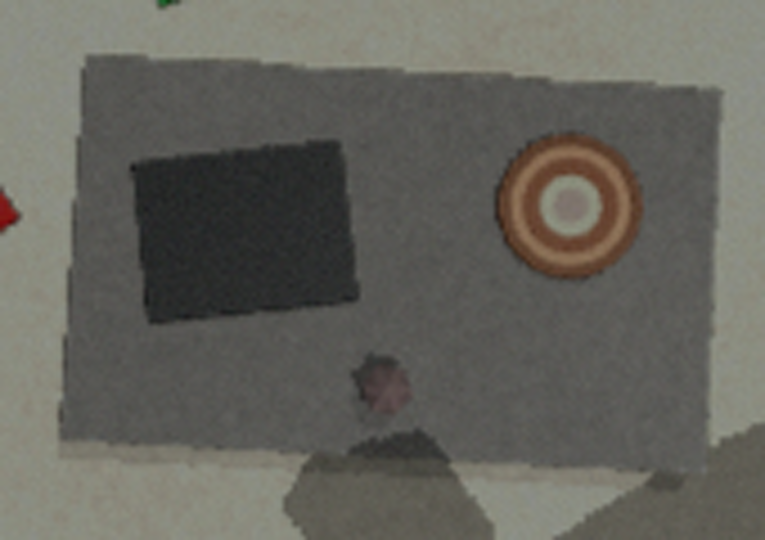

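Riser centre is (516.5, 9.6) with yaw −0.046, and the slate is at (534.7, 101.8) with yaw +0.119. I'll push with both open fingertips across the near side, tool y parallel to the riser's edge. First I turn the tool to match.

Emit:
{"api": "send_rows", "payload": {
  "steps": [
    [[0,0,0,0.11,1],[0,0,0,0.11,1],[0,0,0,0.11,1],[0,0,0,0.09,1],[0,0,0,0,1]]
  ]
}}

```text
clock: 0.52
position: [229.1, -579.1, 227.0]
ee_rot: [0.032, 0.999, 0.004, -0.002]
contact_force: [0.1, -0.3, -0.9]
gripper_width: 85.4
```

```bash
cat >> h.py <<'E'
from scipy.spatial.transform import Rotation as Ro
C=np.array([516.5,9.6]);A=-0.0457
ex=np.array([np.cos(A),np.sin(A)]);ey=np.array([-np.sin(A),np.cos(A)])
def w(xr,yr,z): return np.r_[C+xr*ex+yr*ey,z]
def to(xr,yr,z):
    s=arm.read_state();M=Ro.from_quat(s["ee_rot"]).as_matrix();p=np.array(s["position"])
    e=p[:2]-C
    print("now riser-frame",(e@ex).round(1),(e@ey).round(1),p[2].round(1),"turn about tool z needed",round(np.arctan2(M[1,1],M[0,1])-(A+np.pi/2),4),"shift cm",(M.T@(w(xr,yr,z)-p)/10).round(2),"F",np.round(s["contact_force"],1),"t",round(s["clock"],2),"w",round(s["gripper_width"],1))
E
python3 -c "
from h import *
to(-78,94,150)"
```

```text
now riser-frame -260.2 -601.2 227.0 turn about tool z needed -0.0179 shift cm [-17.    69.77   8.16] F [ 0.1 -0.3 -0.9] t 0.52 w 85.4
```

Emit:
{"api": "send_rows", "payload": {
  "steps": [
    [[-0.8,3.4,0,-0.018,1],[-0.8,3.4,0,0,1],[-0.8,3.4,0,0,1],[-0.8,3.4,0,0,1],[-0.8,3.4,0,0,1],[-0.8,3.4,0,0,1],[-0.8,3.4,0,0,1],[-0.8,3.4,0,0,1],[-0.8,3.4,0,0,1],[-0.8,3.4,0,0,1]]
  ]
}}

```text
clock: 1.35
position: [321.5, -233.2, 223.6]
ee_rot: [0.016, 1.0, 0.007, -0.005]
contact_force: [0.7, 0.1, 0.2]
gripper_width: 85.7
```

```bash
python3 -c "
from h import *
to(-78,94,150)"
```

```text
now riser-frame -183.7 -251.5 223.6 turn about tool z needed 0.0143 shift cm [-11.14  34.29   7.69] F [0.7 0.1 0.2] t 1.35 w 85.7
```

Emit:
{"api": "send_rows", "payload": {
  "steps": [
    [[-1.1,3.4,0,0.014,1],[-1.1,3.4,0,0,1],[-1.1,3.4,0,0,1],[-1.1,3.4,0,0,1],[-1.1,3.4,0,0,1],[-1.1,3.4,0,0,1],[-1.1,3.4,0,0,1],[-1.1,3.4,0,0,1],[-1,3.4,0,0,1],[0,0,0,0,1]]
  ]
}}

```text
clock: 2.18
position: [430.4, 90.2, 228.5]
ee_rot: [0.006, 1.0, 0.008, -0.002]
contact_force: [-0.2, -0.1, -0.1]
gripper_width: 85.2
```

```bash
python3 -c "
from h import *
to(-78,94,90)"
```

```text
now riser-frame -89.7 76.6 228.5 turn about tool z needed 0.0336 shift cm [-1.27  1.48 13.87] F [-0.2 -0.1 -0.1] t 2.18 w 85.2
```

Emit:
{"api": "send_rows", "payload": {
  "steps": [
    [[-0.6,0.8,1,0.034,1],[-0.6,0.8,3,0,1],[0,0,3,0,1],[0,0,3,0,1],[0,0,2.5,0,1],[0,0,1,0,1],[0,0,0,0,1]]
  ]
}}

```text
clock: 2.77
position: [444.7, 112.6, 89.9]
ee_rot: [0.012, 1.0, 0.009, 0.001]
contact_force: [-0.0, 0.0, 0.4]
gripper_width: 85.6
```

Run:
```python
from h import *
to(-78,94,70)
im,d=optics.get_image("scene")
cv2.imwrite("pics/s2.png",cv2.resize(im[170:330,230:450],None,fx=3.6,fy=3.6,interpolation=cv2.INTER_CUBIC))
```

```text
now riser-frame -76.4 99.6 89.9 turn about tool z needed 0.0221 shift cm [ 0.18 -0.59  1.98] F [-0.   0.   0.4] t 2.77 w 85.6
```

View pics/s2.png

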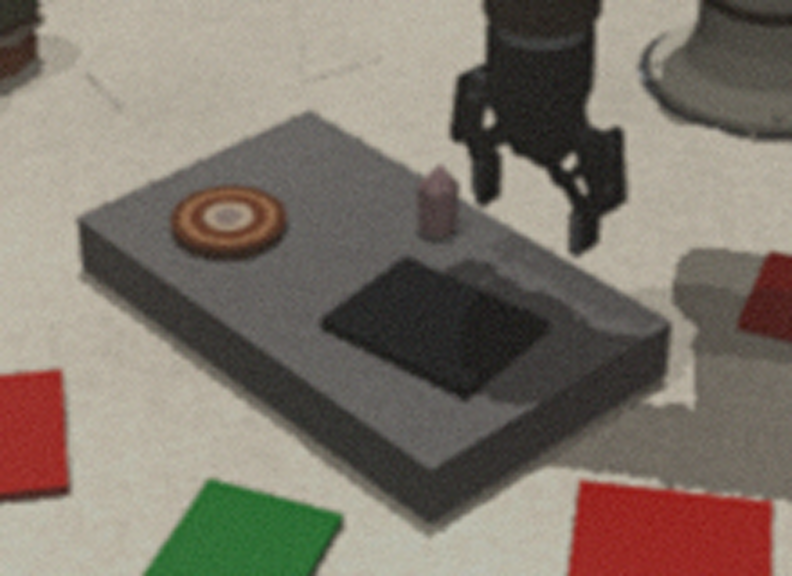

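The fingers are over the near strip, with the +y fingertip at about (392,239) in the full image, clear of the crystal and slate. I'll check the fingertip height from the image.

Run:
```python
from h import *
for z in(80,90,95,100,105,110):print(z,proj("scene",[w(-76,99.6+48,z),w(-76,99.6-48,z)]).round(1).tolist())
```

```text
80 [[390.8, 247.1], [364.4, 231.5]]
90 [[391.0, 243.9], [364.5, 228.4]]
95 [[391.2, 242.3], [364.6, 226.8]]
100 [[391.3, 240.7], [364.6, 225.3]]
105 [[391.4, 239.1], [364.7, 223.7]]
110 [[391.5, 237.5], [364.7, 222.1]]
```

Emit:
{"api": "send_rows", "payload": {
  "steps": [
    [[0.1,-0.5,1,0.022,1],[0,0,1,0,1],[0,0,0,0,1]]
  ]
}}

```text
clock: 3.07
position: [446.1, 108.7, 72.9]
ee_rot: [0.021, 1.0, 0.011, 0.004]
contact_force: [-0.1, 0.6, 0.1]
gripper_width: 85.5
```

```bash
python3 -c "
from h import *
to(-78,94,55)"
```

```text
now riser-frame -74.9 95.8 72.9 turn about tool z needed 0.0034 shift cm [ 0.33 -0.22  1.78] F [-0.1  0.6  0.1] t 3.07 w 85.5
```

Tips sit about 13 mm above the reported TCP while open, so TCP z ≈ 42 puts them near 55.

Emit:
{"api": "send_rows", "payload": {
  "steps": [
    [[0.3,0,1.5,0,1],[0,0,0.8,0,1],[0,0,0.5,0,1],[0,0,0,0,1]]
  ]
}}

```text
clock: 3.4
position: [446.8, 111.0, 48.7]
ee_rot: [0.019, 1.0, 0.013, 0.008]
contact_force: [-0.0, -0.2, -0.5]
gripper_width: 85.4
```

```bash
python3 -c "
from h import *
to(-58,94,42);print(Ro.from_quat(arm.read_state()['ee_rot']).as_matrix().round(3))"
```

```text
now riser-frame -74.2 98.1 48.7 turn about tool z needed 0.0073 shift cm [-1.61 -0.44  0.68] F [-0.  -0.2 -0.5] t 3.4 w 85.4
[[-0.999  0.038  0.017]
 [ 0.039  0.999  0.026]
 [-0.016  0.027 -1.   ]]
```

Emit:
{"api": "send_rows", "payload": {
  "steps": [
    [[0,-0.4,0.4,0.007,1],[0,0,0.2,0,1],[0,0,0,0,1]]
  ]
}}

```text
clock: 3.65
position: [448.3, 107.5, 43.8]
ee_rot: [0.023, 1.0, 0.014, 0.01]
contact_force: [0.2, -0.5, 0.3]
gripper_width: 85.3
```

```bash
python3 -c "
from h import *
to(-53,94,42)"
```

```text
now riser-frame -72.6 94.7 43.8 turn about tool z needed 0.0009 shift cm [-1.95 -0.08  0.22] F [ 0.2 -0.5  0.3] t 3.65 w 85.3
```

Start pushing, about 5 mm per row.

Emit:
{"api": "send_rows", "payload": {
  "steps": [
    [[-0.5,0,0.1,0,1],[-0.5,0,0.1,0,1],[-0.5,0,0.02,0,1],[-0.5,0,0.01,0,1],[-0.5,0,0.01,0,1],[-0.5,0,0.01,0,1],[-0.5,0,0.01,0,1],[-0.5,0,0.01,0,1],[0,0,0,0,1]]
  ]
}}

```text
clock: 4.4
position: [492.2, 105.8, 42.5]
ee_rot: [0.022, 1.0, 0.014, 0.009]
contact_force: [0.2, 0.7, 1.1]
gripper_width: 85.3
```

Run:
```python
from h import *
to(39,94,42)
im,d=optics.get_image("scene")
cv2.imwrite("pics/s3.png",cv2.resize(im[170:330,230:450],None,fx=3.6,fy=3.6,interpolation=cv2.INTER_CUBIC))
```

```text
now riser-frame -28.7 95.0 42.5 turn about tool z needed 0.0015 shift cm [-6.77 -0.11  0.17] F [0.2 0.7 1.1] t 4.4 w 85.3
```

View pics/s3.png

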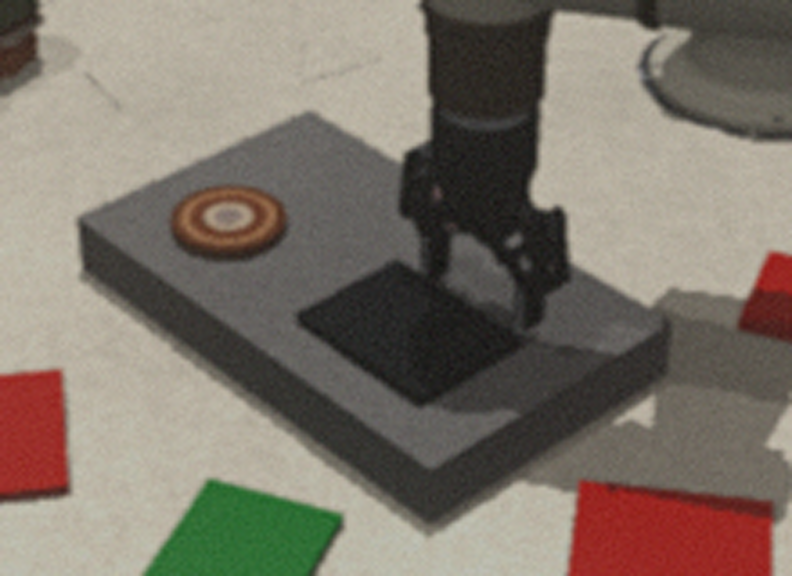

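Both fingertips are on the slate's near side, and it has squared up with the riser. The crop corners are about (298,318), (421,404), (520,345) and (395,262).

Run:
```python
from h import *
p=np.array([[298,318],[421,404],[520,345],[395,262]])/3.6+[230,170]
q=ray("scene",p,60)[:,:2]-C;print(np.c_[q@ex,q@ey].round(1))
p=np.array([[80,220],[432,470],[668,325],[308,112]])/3.6+[230,170]
q=ray("scene",p,50)[:,:2]-C;print(np.c_[q@ex,q@ey].round(1))
```

```text
[[ 86.9  28.9]
 [ 88.  157.4]
 [ -7.7 156.8]
 [-11.   24.9]]
[[ 121.8 -190.2]
 [ 120.7  202.6]
 [-112.3  202.7]
 [-113.9 -193. ]]
```

Front side at about 87 mm, target 150. I'll push about 50 mm more, then re-measure.

Emit:
{"api": "send_rows", "payload": {
  "steps": [
    [[-0.6,0,0.01,0,1],[-0.6,0,0.01,0,1],[-0.6,0,0.01,0,1],[-0.6,0,0.01,0,1],[-0.6,0,0.01,0,1],[-0.6,0,0.01,0,1],[-0.6,0,0.01,0,1],[-0.5,0,0.01,0,1],[-0.3,0,0,0,1],[0,0,0,0,1]]
  ]
}}

```text
clock: 5.28
position: [544.6, 101.4, 41.4]
ee_rot: [0.023, 1.0, 0.013, 0.006]
contact_force: [-2.7, 0.3, 1.0]
gripper_width: 85.7
```

Run:
```python
from h import *
to(39,94,42)
im,d=optics.get_image("top");cv2.imwrite("pics/t4.png",cv2.resize(im[170:310,220:410],None,fx=4,fy=4,interpolation=cv2.INTER_CUBIC))
im,d=optics.get_image("scene")
cv2.imwrite("pics/s4.png",cv2.resize(im[200:330,290:450],None,fx=4.5,fy=4.5,interpolation=cv2.INTER_CUBIC))
```

```text
now riser-frame 23.9 93.0 41.4 turn about tool z needed -0.0007 shift cm [-1.51  0.1  -0.04] F [-2.7  0.3  1. ] t 5.28 w 85.7
```

View pics/t4.png

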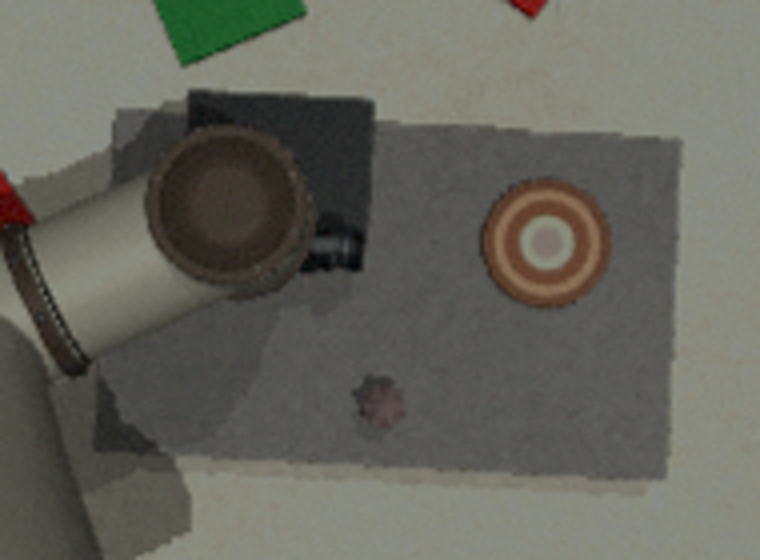

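View pics/s4.png

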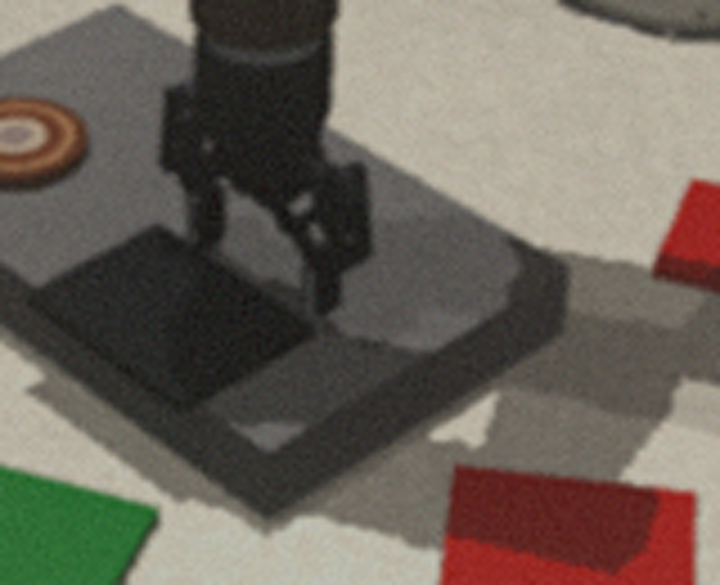

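The slate's far side now projects past the riser's edge: top-view corners are at about (267,193) and (314,195), and the agate and crystal have not moved. I'll measure the front edges by sub-pixel line fit.

```bash
cat >> h.py <<'E'
def edge(im,c0,c1,r0,r1,z):
    g=cv2.GaussianBlur(im.max(2).astype(float),(1,3),0.6)[r0:r1];pts=[]
    for c in range(c0,c1):
        k=-np.diff(g[:,c]);k[k<8]=0
        if k.sum()>0: pts.append((c,r0+.5+(k*np.arange(len(k))).sum()/k.sum()))
    q=ray("top",pts,z)[:,:2]-C;X,Y=q@ex,q@ey
    f=np.polyfit(Y,X,1);k=abs(np.polyval(f,Y)-X)<2;f=np.polyfit(Y[k],X[k],1)
    return "n",k.sum(),"x_r at mid",round(np.polyval(f,Y.mean()),2),"mid y",round(Y.mean(),1),"slope",f[0].round(4)
E
python3 - <<'E'
from h import *
im,_=optics.get_image("top")
print("slate",edge(im,271,311,184,202,60))
print("riser",edge(im,318,385,192,212,50))
im0=cv2.imread("pics/top0.png");print("riser0",edge(im0,254,385,190,212,50));to(39,94,42)
E
```

```text
slate ('n', np.int64(40), 'x_r at mid', np.float64(134.47), 'mid y', np.float64(81.6), 'slope', np.float64(-0.0115))
riser ('n', np.int64(65), 'x_r at mid', np.float64(120.61), 'mid y', np.float64(-89.6), 'slope', np.float64(0.0012))
riser0 ('n', np.int64(128), 'x_r at mid', np.float64(120.55), 'mid y', np.float64(0.8), 'slope', np.float64(0.0007))
now riser-frame 23.7 93.2 41.5 turn about tool z needed -0.0001 shift cm [-1.53  0.08 -0.03] F [ 0.8 -0.6  0.5] t 5.43 w 85.4
```

Emit:
{"api": "send_rows", "payload": {
  "steps": [
    [[-0.4,0,0,0.01,1],[-0.4,0,0,0,1],[-0.3,0,0,0,1],[-0.2,0,0,0,1],[-0.1,0,0,0,1],[0,0,0,0,1]]
  ]
}}

```text
clock: 5.93
position: [557.9, 100.7, 41.4]
ee_rot: [0.028, 1.0, 0.012, 0.005]
contact_force: [-2.4, 1.2, 1.4]
gripper_width: 85.2
```

Run:
```python
from h import *
im,_=optics.get_image("top")
print("slate",edge(im,271,311,180,198,60));to(39,94,42)
```

```text
slate ('n', np.int64(38), 'x_r at mid', np.float64(147.55), 'mid y', np.float64(82.4), 'slope', np.float64(0.0094))
now riser-frame 37.2 92.9 41.4 turn about tool z needed -0.011 shift cm [-0.18  0.11 -0.05] F [-1.2  0.9  0.7] t 5.98 w 85.5
```

Overhang is about 27 mm. Push 3 mm more with a slight turn back.

Emit:
{"api": "send_rows", "payload": {
  "steps": [
    [[-0.2,0,0,-0.006,1],[-0.1,0,0,0,1],[0,0,0,0,1]]
  ]
}}

```text
clock: 6.23
position: [560.7, 100.3, 41.4]
ee_rot: [0.025, 1.0, 0.012, 0.004]
contact_force: [-3.0, 0.8, 0.7]
gripper_width: 85.7
```

Run:
```python
from h import *
for i in range(2):
    im,_=optics.get_image("top")
    print("slate",edge(im,271,311,178,198,60),edge(im,318,385,192,212,50));
to(39,94,42)
```

```text
slate ('n', np.int64(39), 'x_r at mid', np.float64(150.08), 'mid y', np.float64(82.5), 'slope', np.float64(-0.0108)) ('n', np.int64(65), 'x_r at mid', np.float64(120.53), 'mid y', np.float64(-89.6), 'slope', np.float64(0.0023))
slate ('n', np.int64(37), 'x_r at mid', np.float64(150.07), 'mid y', np.float64(82.5), 'slope', np.float64(-0.0113)) ('n', np.int64(65), 'x_r at mid', np.float64(120.62), 'mid y', np.float64(-89.6), 'slope', np.float64(0.0013))
now riser-frame 40.0 92.7 41.4 turn about tool z needed -0.0044 shift cm [ 0.1   0.13 -0.05] F [-1.2  0.3  0.3] t 6.33 w 85.0
```

Overhang is about 29.5 mm. Back straight off, then up and away to verify.

Emit:
{"api": "send_rows", "payload": {
  "steps": [
    [[0.6,0,0,0,1],[1.2,0,-0.05,0,1],[1.2,0,-0.1,0,1],[0,0,-2,0,1],[0,0,-3,0,1],[0,0,-3,0,1],[0,0,-3,0,1],[0,0,-3,0,1],[0,-3,-2,0,1],[0,-3,0,0,1]]
  ]
}}

```text
clock: 7.17
position: [528.6, 41.5, 208.8]
ee_rot: [0.02, 1.0, 0.014, 0.013]
contact_force: [-0.0, 0.3, -1.4]
gripper_width: 85.3
```

Emit:
{"api": "send_rows", "payload": {
  "steps": [
    [[1.2,-3.4,0,0,1],[1.2,-3.4,0,0,1],[1.2,-3.4,0,0,1],[1.2,-3.4,0,0,1],[1.2,-3.4,0,0,1],[1.2,-3.4,0,0,1],[1.2,-3.4,0,0,1],[1.2,-3.4,0,0,1],[1.2,-3.4,0,0,1],[0,0,0,0,1]]
  ]
}}

```text
clock: 8.0
position: [409.5, -274.7, 202.1]
ee_rot: [0.018, 0.999, 0.012, 0.031]
contact_force: [0.3, 0.0, 1.0]
gripper_width: 85.3
```

Run:
```python
from h import *
im,d=optics.get_image("top");cv2.imwrite("pics/t5.png",im)
R,S,P=measure(im,d);e=S[0]-C
print(R,S,"slate riser-frame",e@ex,e@ey,S[3]-A,"front",e@ex+50)
print("slate",edge(im,269,311,178,198,60),"riser",edge(im,318,385,192,212,50));to(39,94,42)
```

```text
(array([532.9307251 ,   8.83992004]), 272.7590637207031, 399.1964111328125, np.float64(-0.046476422079626836)) (array([477.19787598, -38.02249908]), 139.90231323242188, 196.442138671875, np.float64(1.3184339834764975)) slate riser-frame -37.08549937890596 -49.36826012349866 1.3641339834764976 front 12.914500621094042
slate ('n', np.int64(41), 'x_r at mid', np.float64(150.7), 'mid y', np.float64(85.4), 'slope', np.float64(0.0123)) riser ('n', np.int64(66), 'x_r at mid', np.float64(120.56), 'mid y', np.float64(-89.6), 'slope', np.float64(0.0019))
now riser-frame -93.2 -287.4 202.3 turn about tool z needed 0.012 shift cm [-12.6   37.54  17.83] F [ 0.2  0.3 -0.3] t 8.05 w 85.6
```

View pics/t5.png

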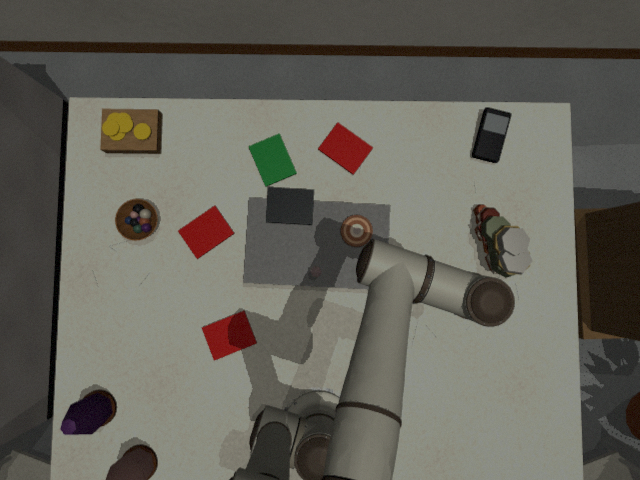

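The slate now sits over the far edge at (290,206), and the agate, crystal, bowl and rock are in place. The arm's shadow spoiled the slate mask, so I'll re-measure in a tighter window.

Run:
```python
from h import *
im0=cv2.imread("pics/top0.png")
for i in range(3):
    im,d=optics.get_image("top");Z=height("top",d)[...,2];m=np.zeros((480,640),bool);m[180:232,258:320]=1
    S=rect("top",m&(im.max(2)<62),60);e=S[0]-C
    print("centre",(e@ex).round(1),(e@ey).round(1),"size",S[1:3],"yaw",(S[3]-A).round(4),"front",(e@ex+50).round(1),"edge",edge(im,269,311,178,198,60))
print("height far/near",np.median(Z[190:195,272:308]),np.median(Z[215:220,272:308]))
```

```text
centre 99.2 82.1 size (99.67744445800781, 130.94015502929688) yaw -0.0064 front 149.2 edge ('n', np.int64(41), 'x_r at mid', np.float64(150.8), 'mid y', np.float64(85.4), 'slope', np.float64(0.0137))
centre 99.2 81.9 size (99.67744445800781, 130.35145568847656) yaw -0.0064 front 149.2 edge ('n', np.int64(41), 'x_r at mid', np.float64(150.72), 'mid y', np.float64(85.4), 'slope', np.float64(0.0128))
centre 99.2 81.9 size (99.67744445800781, 130.5546112060547) yaw -0.0064 front 149.2 edge ('n', np.int64(42), 'x_r at mid', np.float64(150.87), 'mid y', np.float64(85.4), 'slope', np.float64(0.0158))
height far/near 59.426288385421714 59.661429422476616
```

Overhang measures 29 to 30 mm, square to within about 0.015 rad, and the plate lies flat. The arm is clear.

```bash
python3 -c "
from h import *
job.job_done();to(0,0,200)"
```

```text
the job is handed in; nothing more can be done
the job is handed in; nothing more can be done
```

I pushed the slate plate with both open fingertips until it stuck out about 3 cm over the riser's far edge, then backed off clear of everything and handed the job in. It took about 8 s, and the forces I read between moves stayed around 3 N.

| Last check | Result |
|---|---|
| Overhang (target 30 mm) | About 29 mm from the plate's outline, about 30 mm from the edge fit |
| Squareness to the riser edge | Outline says −0.006 rad, edge fit says +0.013 to +0.016 rad |
| Lying flat | Far and near parts of the plate both at about 59.5 mm height |
| Short ends | Plate stays about 50 mm inside the left (+y) end |

- **Disagreement:** the two squareness readings have opposite signs. They are close to the limit of what the image resolves, so I did not correct further.
- **Failed check:** the first measurement after backing off was spoiled by the arm's shadow. I repeated it in a tighter window, and the table shows those values.
- **Other objects:** the agate, crystal, bowl and rock looked unmoved in the last picture. I did not measure them.

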